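# Tap a jammed lens carrier home on its guide posts

## Task

The lens carrier has jammed part-way down its two guide posts. Take the mallet, free the carrier with light taps straight down on its two end pads, first one side and then the other in turn, until it sits level and fully home on both collars, and then stand the mallet back on the table, upright on its face and clear of the guide stand. Go gently: never hit or press the carrier hard, touch it only with the mallet, and leave the objective and the lens tube where they stand.

Things in the scene. Friction and masses are not known exactly. Their poses are not given: they have to be found in the camera images.
- guide_stand: Fixed aluminium base plate, 70 (x) x 130 (y) x 12 mm, with two steel guide posts (12 mm diameter, tops 70 mm above the table) at y = +42 and -42 mm, each with a dark collar (24 mm diameter, top 22 mm above the table) at its foot. Origin: centre of its underside, on the table; y along the row of posts; x away from the robot at yaw 0. Yaw varies from -0.3 to 0.1 rad.
- pad_left (a point): Centre of the top face of the rubber strike pad on the carrier's +y end, 76 mm from its middle and 22 mm above the carrier's underside; moves with the carrier. The rubber gives 1 mm for every 12 N, 2 mm at most, and springs back.
- pad_right (a point): The same on the carrier's -y end.
- mallet: Loose mallet, about 0.25 kg, standing on one face: upright round head 64 mm tall, white plastic faces 34 mm in diameter, dark waist, and a level wooden handle 14 mm wide, 20 mm high, reaching 110 mm from the head's axis along -x, its centre line 32 mm above the face. Origin: centre of the lower face, the striking face; z up along the head. At yaw 0 the handle points to the robot.
- mallet_grip (a point): Point on the handle's centre line, 38 mm from the head's axis and 32 mm above the lower face: grip here, from above, across the 14 mm width. The handle is straight and uniform from 17 to 110 mm.
- objective_20x: Bystander: microscope objective, 29 mm diameter, 53 mm tall, standing on end. Origin at its underside.
- lens_tube: Bystander: black lens tube, 30 mm diameter, 37 mm tall, standing on end. Origin at its underside. To its right stands a fixed tall black instrument (205 mm high, front and its handles at x = 0.525 m, y from -0.03 to 0.23 m): pass in front of it between the mallet and the guide stand.
- carrier: Lens carrier on the posts: aluminium bar 26 mm wide, 14 thick, 179 long along its y axis (the stand's y), with a glazed 62 mm ring in the middle, a boss (26 mm diameter, 18 high) round each post and a black rubber pad (25 mm diameter) on each end, pad tops 22 mm above its underside. Origin: middle of its underside, 22 mm above the table when home. It stays where it is left. It jams when cocked by 0.023 to 0.047 rad either way; where exactly differs each time.
- carrier_height (a joint): Height in m of the carrier's middle above home (0 = home, 16 to 20 mm at the start). About 5 to 6.5 N straight down on one pad makes that side give, the other post being the pivot; after at most 9 mm (less if the bar is cocked already or a collar is met) it jams until the other pad is tapped. A full tap lowers the middle about 3 mm. Forcing a cocked bar or pressing its middle takes some 15 N or more, too hard; stay under 14 N.

How it is judged:
By the outcome, as a careful person would: the job done as asked, in the order asked, and still so for the second after the job is handed in, with the robot touching nothing.
It also fails if it takes over 72 s, if anything falls off the work surface, if the arm or the gripper's body presses on something with over 40 N, if the wrist force passes 120 N, or if a joint passes its speed limit or range.

## Robot

A 6-joint arm with a two-finger parallel gripper is mounted at the origin on a cart in front of the work surface, level with it; the furniture and walls round the work are solid. World frame = base frame: x ahead of the robot, y to its left, z up, the work surface at z = 0. Lengths are in mm, angles in rad, forces in N, time in s.
With the tool pointing down it reaches from about 275 to 825 mm from the base axis. Payload 5.2 kg.
Tool frame: the origin (TCP) lies at the very end of the fingers, on their centre line; the grasp point (between the pads) lies 19 mm behind it; z points along the fingers, y is the line along which they close (so a half turn about z gives the same grasp; the last joint's range is limited). The gripper opens to 93 mm and grips with 3 to 60 N. Pads are 15 mm wide; open, the fingers measure 128 mm over their backs; the gripper's body (75 mm by 188 mm) begins 65 mm behind the grasp point.
Start: joints at [1.094, 0.259, 1.535, -0, 1.348, -0.203], TCP at [148.693, 529.524, 218.653] pointing down, gripper open.
Joint ranges: [-3.14, 3.14], [-0.91, 2.08], [0.19, 2.58], [-1.22, 4.36], [0.22, 2.71], [-3.12, 3.12]. Speed limits (rad/s): [2.57, 2.57, 3.14, 3.14, 3.14, 3.14].

## Interface

Orientations are given as a rotation vector (axis times angle).
In Python, from workcell import manip, cams gives the robot as it stands. The module is installed in compiled form; this text tells all that it offers.
- The arm moves only by the tool drive_tool, never from a script. Its argument "increments" is a list of rows, each a list of 4 numbers: the shift along the tool's x, y, z in units of 50 mm (1.0 is 50 mm), then the turn about the tool's z in rad. In form: [[x, y, z, twist], ...]. A call has 1 to 20 rows; each row shifts and turns the commanded pose from where the row before left it, along the tool's axes as they then stand; what a row does not reach is not made up. A row lasts 1/8 s, in which the tool goes at most 62.5 mm and 10.7 degrees, less where a joint would pass 70% of its speed; a pose out of reach is approached as far as the arm can. A call is refused whole if a number of a shift passes 1 or a number of a turn 0.188, either way. A call with a gripper value outside its range is refused whole. "claw" is the closure, from 0 (fully open) to 1 (shut), set as the call begins (left out, the last holds). The fingers move at their own pace and stop on an object; "squeeze" is the grip in N (left out, the last holds). Time passes only in rows, so rows that do not move let the fingers close. It gives the time, the measured TCP pose, the force, the opening and the grip force at its end, in the units of the state.
- manip.get_state(): the state, without advancing time (a new reading comes with each control period).
- cams.grab_frame(name): name is "scene" or "top" or "wrist"; returns the picture (384x512x3 uint8, red, green, blue); there is no depth.
- cams.camera_info(name): a dict with "fx", "fy", "cx", "cy" (pixels), "position" and "orientation" of the camera in the world. Camera axes: x right, y down, z forward; pixel columns grow to the right and rows downward; lengths in mm; the calibration is good to about 2 mm. A picture is of the moment at which its call begins: read the wrist's pose just before it. camera_info takes no time and is no camera call; for the wrist camera it gives the pose at the moment of the call.
- manip.hand_in(): hands the job in; it is judged then, once.
Trained networks look in the newest picture that a camera, given by its name, has taken for a name from the list of things; names that differ only in an ending like _2 or _b are one class to them, and where a whole thing is asked for, a point or a joint stands for the part that bears it (a point fixed in the world has none). Each returns a list of dicts, best first, with "confidence" (0 to 1); they miss things now and then, are a little off and sometimes report something else, mostly with a low value. They report only what shows in the picture. A call takes as long as a camera call.
- cams.spot_in(query, camera): "location" ([x, y, z] in mm, in the coordinates of the camera as it stood for that picture, good to about 4 mm: the middle of the surface that is visible of it).
- cams.regions_of(query, camera): "region" (384x512 bool, what is visible of it).
The state is a dict: "clock": time; "joint_positions": joint angles; "joint_velocities": joint speeds; "joint_efforts": joint torques, N m; "position": TCP position; "tool_rot": TCP orientation; "wrist_force": force on the tool from outside, world axes, zero at the start; "wrist_torque": the same for the moment, N m; "opening": opening from 0.0 (shut) to 1.0 (fully open); "finger_force": force on a finger pad.
Only numpy, scipy, OpenCV 4.12 (cv2) and the standard library are available. Lean on these libraries where they do the work, as an engineer would, in place of code of your own. Each camera call takes 0.05 s, during which the arm holds its last target. There are 200 camera calls.

## Working session

There is one attempt and no reset: what is moved stays moved. The work goes in short steps, Python scripts to look and compute and a tool call to move; the robot and the scene stay as the last step left them, time stands still between calls to the robot, and variables do not carry over. Pictures are saved under pics/ and viewed, at most 10 in all, crops included, and the job is handed in when it is done.

Besides the shell and the picture viewer there is one more tool, called after "Request:" in YAML: its name, and indented under it one key for each argument. drive_tool: Moves the arm, as the interface text tells. Its arguments: {"type":"object","properties":{"increments":{"type":"array","items":{"type":"array","items":{"type":"number"}}},"claw":{"type":"number"},"squeeze":{"type":"number"}},"required":["increments"]}

```bash
mkdir -p pics; cat > h.py <<'E'
import numpy as np, cv2
from scipy.spatial.transform import Rotation as R
from workcell import manip, cams
def rot(o):
    o=np.array(o,float)
    if o.shape==(3,3): return o
    return (R.from_rotvec(o) if o.size==3 else R.from_quat(o)).as_matrix()
def grab(n,save=None):
    i=cams.camera_info(n); f=cams.grab_frame(n)
    if save: cv2.imwrite('pics/'+save,cv2.cvtColor(f,cv2.COLOR_RGB2BGR))
    return f,i
def w(i,p): return rot(i['orientation'])@np.array(p)+np.array(i['position'])
def spot(q,n,i):
    return [(round(d['confidence'],2),w(i,d['location']).round(1).tolist()) for d in cams.spot_in(q,n)[:2]]
def ray(i,u,v,z):
    d=rot(i['orientation'])@np.array([(u-i['cx'])/i['fx'],(v-i['cy'])/i['fy'],1]); p=np.array(i['position'])
    return (p+d*(z-p[2])/d[2]).round(1)
def proj(i,P):
    c=rot(i['orientation']).T@(np.array(P,float)-np.array(i['position'])); return (i['fx']*c[0]/c[2]+i['cx'],i['fy']*c[1]/c[2]+i['cy'])
E
python3 - <<'E'
from h import *
ims=[]
for n in ['scene','top']:
    f,i=grab(n,n+'0.png'); print(n,i)
    for q in ['mallet','mallet_grip','pad_left','pad_right','carrier','guide_stand','objective_20x','lens_tube']: print(q,spot(q,n,i))
s=manip.get_state();print(s['clock'],s['position'],s['tool_rot'],s['wrist_force'],s['opening'])
E
```

```text
scene {'fx': 373.3784828256637, 'fy': 373.3784828256637, 'cx': 260.5681478270126, 'cy': 190.6310968659568, 'position': array([120.64789869, 886.08781732, 595.44367895]), 'orientation': array([-0.49524165,  2.50699607, -1.42571565])}
mallet [(0.54, [436.1, -215.5, 36.8])]
mallet_grip [(0.63, [430.0, -219.6, 33.6]), (0.4, [456.1, 298.4, 48.9])]
pad_left [(0.59, [467.4, 358.6, 63.3])]
pad_right [(0.59, [461.1, 217.2, 64.0])]
carrier [(0.89, [468.3, 292.3, 54.9])]
guide_stand [(0.94, [456.9, 299.0, 48.6])]
objective_20x [(0.58, [471.3, 62.8, 30.6])]
lens_tube [(0.55, [575.6, 279.8, 29.5])]
top {'fx': 390.12859825127515, 'fy': 390.12859825127515, 'cx': 255.55554578976185, 'cy': 190.82684735585644, 'position': array([ 350.27957361,   57.1450329 , 1028.84878354]), 'orientation': array([-2.16242892,  2.15799975, -0.15748486])}
mallet [(0.74, [428.2, -224.2, 39.2]), (0.52, [467.1, 284.9, 52.5])]
mallet_grip [(0.73, [432.6, -222.4, 42.9]), (0.35, [467.8, 286.7, 49.3])]
pad_left [(0.67, [430.8, -227.2, 40.8])]
pad_right [(0.66, [465.3, 211.4, 60.9])]
carrier [(0.69, [469.5, 283.9, 51.7])]
guide_stand [(0.91, [464.0, 279.6, 50.7])]
objective_20x []
lens_tube [(0.74, [467.1, 284.9, 53.5]), (0.46, [578.7, 273.6, 34.4])]
0.9 [148.71417965 529.52342493 218.67752067] [4.28771309e-01 3.11216564e+00 6.33072307e-05] [ 0.32827239 -1.17015407 -0.52431398] 0.9984451991704918
```

```bash
python3 -c "
import cv2,numpy as np
cv2.imwrite('pics/both.png',cv2.resize(np.vstack([cv2.imread('pics/scene0.png'),cv2.imread('pics/top0.png')]),None,fx=.78,fy=.78))"
```

```text
(no output)
```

View pics/top0.png

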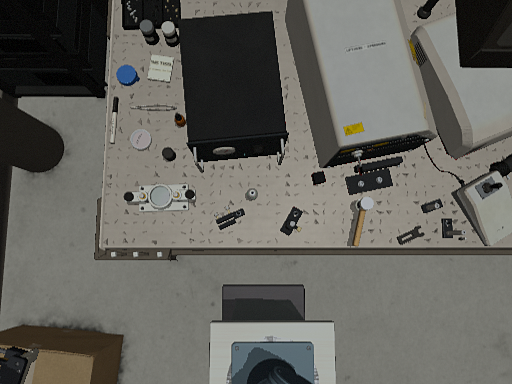

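View pics/scene0.png

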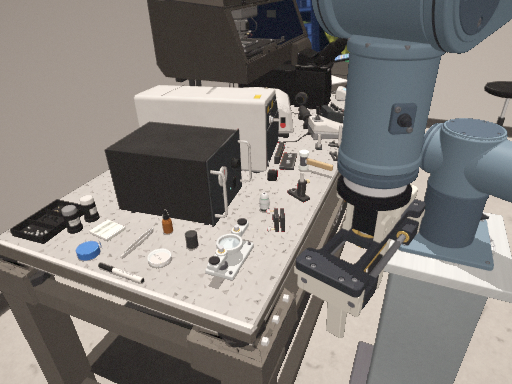

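The top view shows the mallet head near (367,204) with its handle end near (357,246). The carrier ring is near (160,195), with pads near (129,196) and (190,194). The objective is at (252,194) and the lens tube at (169,154). The scene view agrees. Next I compute positions.

```bash
python3 - <<'E'
from h import *
it=cams.camera_info('top'); isc=cams.camera_info('scene'); iw=cams.camera_info('wrist')
print('head top',ray(it,367,203.5,64),'handle end',ray(it,357.5,245,42),'pads',ray(it,129,196,60),ray(it,190,194.5,60),'obj',ray(it,252,194,53),'lens',ray(it,169,154,37),'inst front',ray(it,200,160,205),ray(it,285,152,205))
print('edge',ray(it,350,247,0))
print('wrist',iw); s=manip.get_state(); T=rot(s['tool_rot']); print(T.round(3)); print('cam in tool',T.T@(np.array(iw['position'])-s['position']), (T.T@rot(iw['orientation'])).round(3))
# mask analysis for mallet in top
f,_=grab('top')
hsv=cv2.cvtColor(f,cv2.COLOR_RGB2HSV)[190:250,340:385]
m=((hsv[...,1]>70)&(hsv[...,0]>8)&(hsv[...,0]<30)).astype(np.uint8)
ys,xs=np.nonzero(m); print(len(xs),xs.min()+340,xs.max()+340,ys.min()+190,ys.max()+190)
vx=cv2.fitLine(np.c_[xs+340,ys+190].astype(np.float32),cv2.DIST_HUBER,0,.01,.01).ravel(); print(vx)
for r in (ys.min()+190,ys.max()+190): print(r,ray(it,vx[2]+vx[0]/vx[1]*(r-vx[3]),r,42))
E
```

```text
head top [ 446.6 -234.8   64. ] handle end [ 343.8 -213.6   42. ] pads [464.2 358.2  60. ] [468.4 206.9  60. ] obj [471.   52.1  53. ] lens [576.6 267.1  37. ] inst front [525.4 164.7 205. ] [543.8 -18.2 205. ]
edge [ 338.4 -205.2    0. ]
wrist {'fx': 302.617228700705, 'fy': 302.617228700705, 'cx': 254.88234709244247, 'cy': 193.4318622850341, 'position': array([ 84.78256964, 547.08079171, 384.56297083]), 'orientation': array([2.34164351, 1.77545323, 0.2191065 ])}
[[-0.963  0.27   0.   ]
 [ 0.27   0.963  0.   ]
 [-0.     0.    -1.   ]]
cam in tool [  66.29362575   -0.37736023 -165.88703158] [[ 0.001 -0.97  -0.243]
 [ 1.     0.     0.   ]
 [-0.    -0.243  0.97 ]]
244 352 365 208 245
[ 2.0278418e-01 -9.7922343e-01  3.5843750e+02  2.2726208e+02]
208 [ 437.2 -229.3   42. ]
245 [ 343.8 -206.7   42. ]
```

Request:
drive_tool:
  increments:
    - [-0.504,-0.728,0.067,0]
    - [-0.504,-0.728,0.067,0]
    - [-0.504,-0.728,0.067,0]
    - [-0.504,-0.728,0.067,0]
    - [-0.504,-0.728,0.067,0]
    - [-0.504,-0.728,0.067,0]
    - [-0.504,-0.728,0.067,0]
    - [-0.504,-0.728,0.067,0]
    - [-0.504,-0.728,0.067,0]
    - [-0.504,-0.728,0.067,0]
    - [-0.504,-0.728,0.067,0]
    - [-0.504,-0.728,0.067,0]
    - [-0.504,-0.728,0.067,0]
    - [-0.504,-0.728,0.067,0]
    - [-0.504,-0.728,0.067,0]
    - [-0.504,-0.728,0.067,0]
    - [-0.504,-0.728,0.067,0]
    - [-0.504,-0.728,0.067,0]
    - [0,0,0,0]
    - [0,0,0,0]

```text
clock: 3.45
position: [407.7, -223.3, 158.1]
tool_rot: [-0.429, -3.111, -0.002]
wrist_force: [-0.2, -0.5, 0.3]
opening: 1.003
finger_force: 0.0
```

```bash
python3 - <<'E'
from h import *
s=manip.get_state(); print(s['clock'],s['position'],s['tool_rot'],s['wrist_force'])
f,i=grab('wrist','w1.png')
for q in ['mallet','mallet_grip']: print(q,spot(q,'wrist',i))
import pickle; pickle.dump((f,i),open('w1.pkl','wb'))
E
```

```text
3.45 [ 407.73671237 -223.31297168  158.06794921] [-4.29335546e-01 -3.11108159e+00 -1.54631266e-03] [-0.17524191 -0.54964494  0.32138401]
mallet [(0.66, [428.8, -233.3, 44.1])]
mallet_grip [(0.69, [433.1, -224.5, 36.9])]
```

View pics/w1.png

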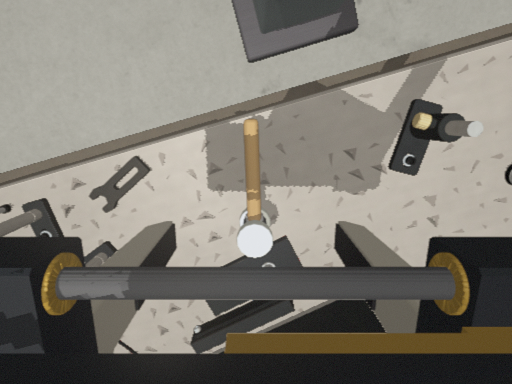

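The wrist view shows the mallet centred between the fingers, with the head top at (255,239) and the handle running to its end at (251,122).

```bash
python3 - <<'E'
from h import *
import pickle; f,i=pickle.load(open('w1.pkl','rb'))
H=ray(i,255,239.5,64); a=ray(i,254,205,42); b=ray(i,251,128,42); e=ray(i,251,122,42)
hsv=cv2.cvtColor(f,cv2.COLOR_RGB2HSV)[120:200,235:270]
m=((hsv[...,1]>90)&(hsv[...,0]>8)&(hsv[...,0]<25)&(hsv[...,2]>60))
for r in (5,20,40,60,75):
    x=np.nonzero(m[r])[0]; print(r+120,x.min()+235,x.max()+235,ray(i,x.mean()+235,r+120,42)) if len(x) else 0
print('head',H,a,b,e)
# triangulate head top: top view (367,203.5), wrist (255,239.5)
it=cams.camera_info('top')
def tri(obs):
    A=np.zeros((3,3));B=np.zeros(3)
    for c,u,v in obs:
        d=rot(c['orientation'])@np.array([(u-c['cx'])/c['fx'],(v-c['cy'])/c['fy'],1]); d/=np.linalg.norm(d); P=np.eye(3)-np.outer(d,d); A+=P;B+=P@np.array(c['position'])
    return np.linalg.solve(A,B).round(1)
print('tri head',tri([(it,367,203.5),(i,255,239.5)]),'tri end',tri([(it,357,245),(i,251,123)]))
E
```

```text
125 244 257 [ 348.8 -211.    42. ]
140 245 257 [ 361.9 -214.3   42. ]
160 246 258 [ 379.9 -218.4   42. ]
180 247 259 [ 398.5 -222.7   42. ]
195 247 259 [ 412.7 -226.7   42. ]
head [ 448.5 -234.8   64. ] [ 422.5 -228.5   42. ] [ 351.5 -211.3   42. ] [ 346.4 -209.9   42. ]
tri head [ 446.4 -233.9   68.4] tri end [ 345.5 -209.8   51.7]
```

Request:
drive_tool:
  increments:
    - [-0.109,-0.032,0.3,-0.033]
    - [0,0,0.4,0]
    - [0,0,0.4,0]
    - [0,0,0.4,0]
    - [0,0,0.4,0]
    - [0,0,0.4,0]
    - [0,0,0.3,0]
    - [0,0,0.2,0]
    - [0,0,0.1,0]
    - [0,0,0,0]

```text
clock: 4.85
position: [413.1, -226.8, 13.2]
tool_rot: [-0.377, -3.119, -0.0]
wrist_force: [0.4, 0.8, -0.9]
opening: 0.998
finger_force: 0.0
```

Request:
drive_tool:
  increments:
    - [0,0,0,0]
    - [0,0,0,0]
    - [0,0,0,0]
    - [0,0,0,0]
    - [0,0,0,0]
    - [0,0,0,0]
  claw: 1
  squeeze: 55

```text
clock: 5.6
position: [413.0, -226.9, 13.3]
tool_rot: [-0.377, -3.119, -0.0]
wrist_force: [0.3, 0.3, -0.1]
opening: 0.402
finger_force: 0.0
```

Request:
drive_tool:
  increments:
    - [0,0,0,0]
    - [0,0,0,0]
    - [0,0,0,0]
    - [0,0,0,0]
    - [0,0,0,0]

```text
clock: 6.22
position: [413.0, -226.9, 13.3]
tool_rot: [-0.377, -3.119, -0.0]
wrist_force: [-0.0, -1.0, -0.2]
opening: 0.143
finger_force: 55.0
```

Request:
drive_tool:
  increments:
    - [0,0,-0.3,0]
    - [0,0,-0.6,-0.05]
    - [0,0,-0.7,-0.05]
    - [0,0,-0.7,-0.05]
    - [0,0,-0.6,-0.05]
    - [0,0,-0.4,-0.05]
    - [0.07,0.4,0,0]
    - [0.07,0.7,0,0]
    - [0.07,0.9,0,0]
    - [0.07,0.9,0,0]
    - [0.07,0.9,0,0]
    - [0.07,0.9,0,0]
    - [0.07,0.9,0,0]
    - [0.07,0.9,0,0]
    - [0.07,0.9,0,0]
    - [0.07,0.9,0,0]
    - [0.07,0.9,0,0]
    - [0.07,0.7,0,0]
    - [0.07,0.4,0,0]
    - [0,0,0,0]

```text
clock: 8.72
position: [360.1, 288.5, 176.6]
tool_rot: [0.018, -3.138, 0.002]
wrist_force: [-1.1, 0.0, -2.6]
opening: 0.143
finger_force: 55.0
```

Request:
drive_tool:
  increments:
    - [0,0,0,0]
    - [0,0,0,0]

```text
clock: 8.98
position: [362.4, 286.8, 177.9]
tool_rot: [0.013, -3.141, 0.001]
wrist_force: [-0.2, -0.5, -3.4]
opening: 0.145
finger_force: 55.0
```

```bash
python3 - <<'E'
from h import *
import pickle
s=manip.get_state(); print(s['clock'],s['position'],s['tool_rot'],s['wrist_force'],s['opening'])
f,i=grab('wrist','w2.png')
for q in ['mallet','pad_left','pad_right','carrier','guide_stand']: print(q,spot(q,'wrist',i))
f2,i2=grab('scene','s2.png'); f3,i3=grab('top','t2.png')
pickle.dump((s,i,i2,i3),open('w2.pkl','wb'))
for q in ['pad_left','pad_right']: print('scene',spot(q,'scene',i2))
a=cv2.imread('pics/w2.png'); b=cv2.resize(cv2.imread('pics/s2.png')[190:310,170:300],None,fx=3,fy=3)
cv2.imwrite('pics/s2c.png',b)
E
```

```text
8.975 [362.43185312 286.78892419 177.94772101] [ 1.26361388e-02 -3.14073430e+00  9.69647157e-04] [-0.23246651 -0.52924424 -3.42446475] 0.14504561620261577
mallet [(0.61, [336.8, 278.7, 205.2])]
pad_left []
pad_right []
carrier [(0.16, [333.0, 280.4, 207.8])]
guide_stand []
scene []
scene [(0.44, [462.9, 215.9, 61.6])]
```

View pics/w2.png

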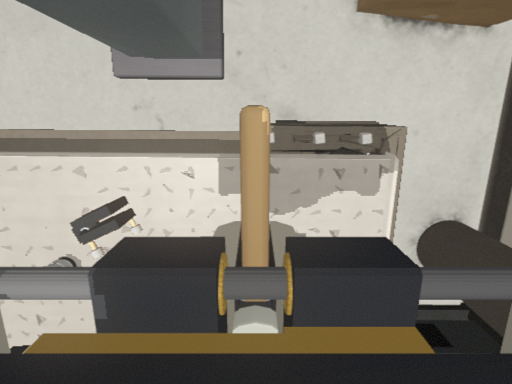

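The wrist view shows the handle gripped at column 255 and the head at (255,320). The gripper hides the stand, so I'll locate the pads from the top and scene pictures.

```bash
python3 - <<'E'
import cv2,numpy as np
a=cv2.resize(cv2.imread('pics/top0.png')[175:225,115:210],None,fx=8,fy=8,interpolation=cv2.INTER_CUBIC)[:280]
a=cv2.resize(cv2.imread('pics/top0.png')[178:214,115:210],None,fx=8,fy=8,interpolation=cv2.INTER_CUBIC)
b=cv2.resize(cv2.imread('pics/scene0.png')[215:275,200:295],None,fx=5,fy=5,interpolation=cv2.INTER_CUBIC)
b=cv2.copyMakeBorder(b,0,0,0,a.shape[1]-b.shape[1],cv2.BORDER_CONSTANT)
cv2.imwrite('pics/c1.png',np.vstack([a,b]))
E
```

```text
(no output)
```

View pics/c1.png

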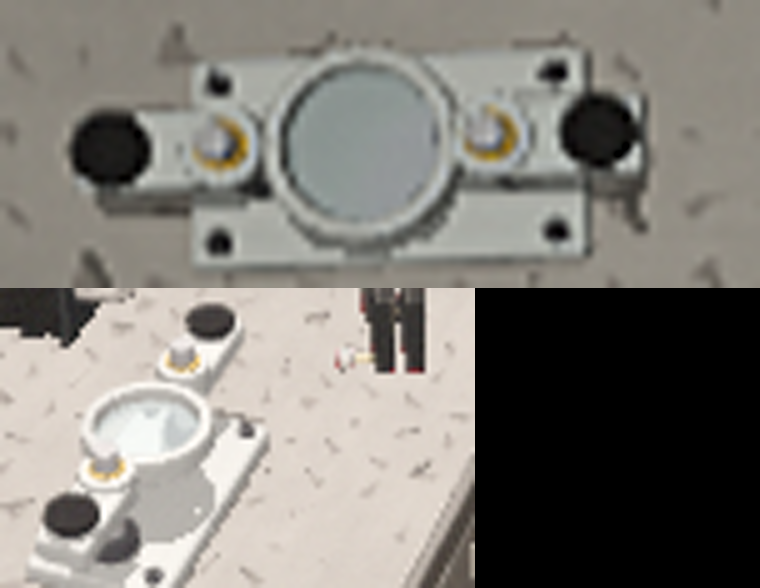

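The crops show the black pads. In the top view they are at (128.3,196.1) left and (189.4,193.8) right; in the scene view they are at (214,260.2) and (241.8,221.4).

```bash
cat >> h.py <<'E'
def tri(obs):
    A=np.zeros((3,3));B=np.zeros(3)
    for c,u,v in obs:
        d=rot(c['orientation'])@np.array([(u-c['cx'])/c['fx'],(v-c['cy'])/c['fy'],1]); d/=np.linalg.norm(d); P=np.eye(3)-np.outer(d,d); A+=P;B+=P@np.array(c['position'])
    return np.linalg.solve(A,B).round(1)
E
python3 - <<'E'
from h import *
it=cams.camera_info('top'); isc=cams.camera_info('scene')
L=tri([(it,128.3,196.1),(isc,214,260.2)]); Rr=tri([(it,189.4,193.8),(isc,241.8,221.4)])
print(L,Rr,np.linalg.norm(L-Rr), 'tilt',np.arctan2(L[2]-Rr[2],L[1]-Rr[1]))
print('top at z60/66',ray(it,128.3,196.1,62),ray(it,189.4,193.8,62), 'scene',ray(isc,214,260.2,62),ray(isc,241.8,221.4,62))
# head in hand: expected 
s=manip.get_state(); T=rot(s['tool_rot']); iw=cams.camera_info('wrist')
for d in (34,36,38,40): print(d,[round(x,1) for x in proj(iw,T@np.array([-d,0,-51])+s['position'])],[round(x,1) for x in proj(iw,T@np.array([110-38,0,-29])+s['position'])])
print(s['position'],proj(it,s['position']))
E
```

```text
[464.4 360.5  58.9] [470.4 208.5  59.6] 152.11998553773267 tilt -0.0046052306014798105
top at z60/66 [463.7 359.3  62. ] [469.9 208.1  62. ] scene [462.7 363.6  62. ] [469.1 211.6  62. ]
34 [np.float64(255.9), np.float64(348.3)] [np.float64(256.0), np.float64(104.5)]
36 [np.float64(255.9), np.float64(352.1)] [np.float64(256.0), np.float64(104.5)]
38 [np.float64(255.9), np.float64(355.8)] [np.float64(256.0), np.float64(104.5)]
40 [np.float64(255.9), np.float64(359.5)] [np.float64(256.0), np.float64(104.5)]
[362.89188519 287.55601039 178.3817103 ] (np.float64(143.02511686916012), np.float64(236.28072585201784))
```

Request:
drive_tool:
  increments:
    - [0,0,0,-0.03]
    - [-0.226,0.2,0,0]
    - [-0.4,0.4,0,0]
    - [-0.4,0.4,0,0]
    - [-0.3,0.396,0,0]
    - [0,0,0.3,0]
    - [0,0,0.5,0]
    - [0,0,0.5,0]
    - [0,0,0.4,0]
    - [0,0,0.18,0]
    - [0,0,0,0]
    - [0,0,0,0]

```text
clock: 10.98
position: [426.8, 360.2, 85.1]
tool_rot: [-0.062, 3.14, 0.001]
wrist_force: [0.9, -0.0, -2.5]
opening: 0.148
finger_force: 55.0
```

```bash
python3 - <<'E'
from h import *
grab('scene','s3.png'); grab('top','t3.png')
s=manip.get_state(); print(s['clock'],s['position'],s['tool_rot'],s['wrist_force'])
b=cv2.resize(cv2.imread('pics/s3.png')[170:280,190:320],None,fx=4,fy=4,interpolation=cv2.INTER_CUBIC)
cv2.imwrite('pics/s3c.png',b)
E
```

```text
11.075 [426.92989586 360.28097064  85.28595323] [-6.15766968e-02  3.13934053e+00  1.27990371e-03] [-0.59799003  0.19016049 -2.55839902]
```

View pics/s3c.png

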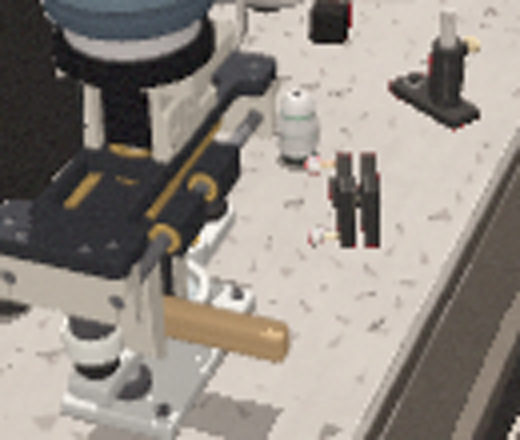

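The head's white face at (90,350) in the crop sits just above the black left pad, so it is aligned. I'll descend gently.

Request:
drive_tool:
  increments:
    - [0,0,0.04,0]
    - [0,0,0.04,0]
    - [0,0,0.04,0]
    - [0,0,0.04,0]
    - [0,0,0.02,0]
    - [0,0,0.0,0]

```text
clock: 11.82
position: [426.3, 360.0, 75.5]
tool_rot: [-0.062, 3.141, 0.0]
wrist_force: [-1.1, 0.1, -0.6]
opening: 0.146
finger_force: 55.0
```

Request:
drive_tool:
  increments:
    - [0,0,0.02,0]
    - [0,0,0.0,0]

```text
clock: 12.08
position: [426.5, 360.1, 74.8]
tool_rot: [-0.062, 3.14, 0.001]
wrist_force: [-2.1, 0.1, 2.5]
opening: 0.145
finger_force: 55.0
```

Request:
drive_tool:
  increments:
    - [0,0,0.02,0]
    - [0,0,0.0,0]

```text
clock: 12.32
position: [426.5, 360.3, 73.6]
tool_rot: [-0.062, 3.141, 0.001]
wrist_force: [-2.8, -0.1, 3.5]
opening: 0.15
finger_force: 55.0
```

Request:
drive_tool:
  increments:
    - [0,0,0.016,0]
    - [0,0,0,0]

```text
clock: 12.58
position: [426.4, 360.3, 72.6]
tool_rot: [-0.062, 3.141, 0.001]
wrist_force: [-2.8, 0.6, 3.7]
opening: 0.145
finger_force: 55.0
```

Request:
drive_tool:
  increments:
    - [0,0,0.016,0]
    - [0,0,0,0]

```text
clock: 12.82
position: [426.4, 360.3, 71.9]
tool_rot: [-0.062, 3.141, 0.001]
wrist_force: [-3.0, 2.3, 4.1]
opening: 0.145
finger_force: 55.0
```

Request:
drive_tool:
  increments:
    - [0,0,0.012,0]
    - [0,0,0,0]

```text
clock: 13.08
position: [426.4, 360.3, 71.5]
tool_rot: [-0.062, 3.141, 0.001]
wrist_force: [-2.7, 2.8, 6.4]
opening: 0.146
finger_force: 55.0
```

Request:
drive_tool:
  increments:
    - [0,0,-0.3,0]
    - [0,0,-0.37,0]
    - [0,-0.5,0,0]
    - [0,-0.7,0,0]
    - [0,-0.7,0,0]
    - [0,-0.7,0,0]
    - [0,-0.47,0,0]
    - [0,0,0,0]
    - [0,0,0.2,0]
    - [0,0,0.2,0]
    - [0,0,0.04,0]
    - [0,0,0.04,0]
    - [0,0,0.02,0]
    - [0,0,0,0]

```text
clock: 14.82
position: [432.4, 206.7, 79.7]
tool_rot: [-0.062, 3.141, 0.0]
wrist_force: [1.1, -0.0, -2.7]
opening: 0.148
finger_force: 55.0
```

Request:
drive_tool:
  increments:
    - [0,0,0.02,0]
    - [0,0,0,0]

```text
clock: 15.08
position: [432.4, 206.6, 78.7]
tool_rot: [-0.061, 3.141, 0.0]
wrist_force: [-0.8, 0.0, -2.9]
opening: 0.146
finger_force: 55.0
```

Request:
drive_tool:
  increments:
    - [0,0,0.02,0]
    - [0,0,0,0]

```text
clock: 15.32
position: [432.4, 206.6, 77.7]
tool_rot: [-0.062, 3.141, 0.0]
wrist_force: [0.1, -0.2, -2.7]
opening: 0.144
finger_force: 55.0
```

Request:
drive_tool:
  increments:
    - [0,0,0.02,0]
    - [0,0,0.02,0]
    - [0,0,0.02,0]
    - [0,0,0,0]

```text
clock: 15.82
position: [432.5, 206.4, 74.8]
tool_rot: [-0.062, 3.141, -0.0]
wrist_force: [-1.2, -0.8, 1.8]
opening: 0.146
finger_force: 55.0
```

Request:
drive_tool:
  increments:
    - [0,0,0.02,0]
    - [0,0,0.02,0]
    - [0,0,0,0]

```text
clock: 16.2
position: [432.6, 206.4, 72.7]
tool_rot: [-0.061, 3.141, -0.0]
wrist_force: [-0.7, -3.5, 3.7]
opening: 0.144
finger_force: 55.0
```

Request:
drive_tool:
  increments:
    - [0,0,0.02,0]
    - [0,0,0,0]

```text
clock: 16.45
position: [432.6, 206.5, 71.7]
tool_rot: [-0.061, 3.14, -0.0]
wrist_force: [0.4, -3.3, 2.4]
opening: 0.148
finger_force: 55.0
```

Request:
drive_tool:
  increments:
    - [0,0,0.02,0]
    - [0,0,0.02,0]
    - [0,0,0,0]

```text
clock: 16.82
position: [432.6, 206.6, 69.7]
tool_rot: [-0.061, 3.14, 0.0]
wrist_force: [-0.5, -3.9, 3.0]
opening: 0.149
finger_force: 55.0
```

Request:
drive_tool:
  increments:
    - [0,0,0.016,0]
    - [0,0,0,0]

```text
clock: 17.08
position: [432.6, 206.6, 68.9]
tool_rot: [-0.061, 3.141, 0.0]
wrist_force: [0.5, -3.2, 3.9]
opening: 0.149
finger_force: 55.0
```

Request:
drive_tool:
  increments:
    - [0,0,0.012,0]
    - [0,0,0,0]

```text
clock: 17.32
position: [432.6, 206.6, 68.3]
tool_rot: [-0.062, 3.141, 0.0]
wrist_force: [1.6, -3.4, 4.7]
opening: 0.149
finger_force: 55.0
```

Request:
drive_tool:
  increments:
    - [0,0,-0.3,0]
    - [0,0,-0.33,0]
    - [0,0.5,0,0]
    - [0,0.7,0,0]
    - [0,0.7,0,0]
    - [0,0.7,0,0]
    - [0,0.47,0,0]
    - [0,0,0,0]
    - [0,0,0.2,0]
    - [0,0,0.2,0]
    - [0,0,0.08,0]
    - [0,0,0.02,0]
    - [0,0,0.02,0]
    - [0,0,0.02,0]
    - [0,0,0.02,0]
    - [0,0,0.02,0]
    - [0,0,0.02,0]
    - [0,0,0,0]

```text
clock: 19.58
position: [426.7, 360.5, 70.0]
tool_rot: [-0.062, 3.14, 0.001]
wrist_force: [-0.5, 0.5, 1.6]
opening: 0.144
finger_force: 55.0
```

Request:
drive_tool:
  increments:
    - [0,0,0.02,0]
    - [0,0,0.016,0]
    - [0,0,0,0]

```text
clock: 19.95
position: [426.7, 360.5, 68.1]
tool_rot: [-0.062, 3.14, 0.001]
wrist_force: [-0.1, 3.5, 4.0]
opening: 0.146
finger_force: 55.0
```

Request:
drive_tool:
  increments:
    - [0,0,0.014,0]
    - [0,0,0,0]

```text
clock: 20.2
position: [426.6, 360.2, 67.4]
tool_rot: [-0.062, 3.14, 0.001]
wrist_force: [0.1, 3.7, 5.2]
opening: 0.145
finger_force: 55.0
```

```bash
python3 - <<'E'
from h import *
import pickle
f,i=grab('wrist','w4.png'); g,j=grab('scene','s4.png'); grab('top','t4.png')
old=cv2.cvtColor(cv2.imread('pics/w2.png'),cv2.COLOR_BGR2RGB)
for im in (old,f):
    hsv=cv2.cvtColor(im,cv2.COLOR_RGB2HSV)
    m=((hsv[...,1]>90)&(hsv[...,0]>8)&(hsv[...,0]<25)&(hsv[...,2]>60)); m[:, :225]=0; m[:,290:]=0; m[235:]=0
    r=np.nonzero(m.sum(1)>10)[0]; print('top row',r.min(),[ (k,np.nonzero(m[k])[0].min(),np.nonzero(m[k])[0].max()) for k in (r.min()+4,130,180,220)])
s=manip.get_state();T=rot(s['tool_rot'])
for a in (0,.05,.1,-.05): print(a,[np.round(proj(i,s['position']+T@np.array([72*np.cos(a)-(10)*np.sin(a)*1, y,-19-10*np.cos(a)+72*np.sin(a)])),1).tolist() for y in (-7,7)])
a=cv2.resize(cv2.imread('pics/s4.png')[190:290,190:300],None,fx=5,fy=5,interpolation=cv2.INTER_CUBIC); cv2.imwrite('pics/s4c.png',a)
E
```

```text
top row 106 [(np.int64(110), np.int64(242), np.int64(267)), (130, np.int64(241), np.int64(269)), (180, np.int64(241), np.int64(268)), (220, np.int64(242), np.int64(268))]
top row 106 [(np.int64(110), np.int64(241), np.int64(267)), (130, np.int64(240), np.int64(268)), (180, np.int64(241), np.int64(268)), (220, np.int64(242), np.int64(268))]
0 [[239.7, 104.5], [272.0, 104.5]]
0.05 [[240.1, 106.2], [271.5, 106.3]]
0.1 [[240.5, 108.3], [271.1, 108.3]]
-0.05 [[239.3, 103.2], [272.5, 103.2]]
```

View pics/s4c.png

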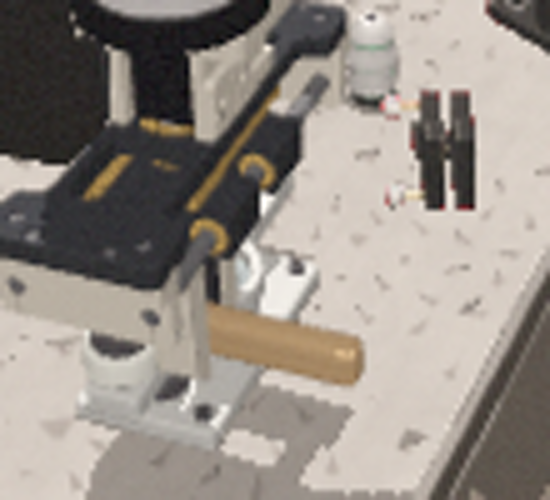

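The crop shows the mallet level with its head flush on the left pad, and the handle end is unchanged at row 106. There has been no slip, so I continue.

Request:
drive_tool:
  increments:
    - [0,0,-0.3,0]
    - [0,0,-0.35,0]
    - [0,-0.5,0,0]
    - [0,-0.7,0,0]
    - [0,-0.7,0,0]
    - [0,-0.7,0,0]
    - [0,-0.47,0,0]
    - [0,0,0,0]
    - [0,0,0.2,0]
    - [0,0,0.2,0]
    - [0,0,0.14,0]
    - [0,0,0.02,0]
    - [0,0,0.02,0]
    - [0,0,0.02,0]
    - [0,0,0.02,0]
    - [0,0,0.02,0]
    - [0,0,0.02,0]
    - [0,0,0,0]

```text
clock: 22.6
position: [432.7, 206.4, 66.9]
tool_rot: [-0.061, 3.14, -0.0]
wrist_force: [-0.8, -1.6, 3.5]
opening: 0.145
finger_force: 55.0
```

Request:
drive_tool:
  increments:
    - [0,0,0.02,0]
    - [0,0,0.016,0]
    - [0,0,0,0]

```text
clock: 22.98
position: [432.7, 206.5, 65.0]
tool_rot: [-0.061, 3.14, -0.0]
wrist_force: [0.1, -3.3, 4.3]
opening: 0.147
finger_force: 55.0
```

Request:
drive_tool:
  increments:
    - [0,0,0.014,0]
    - [0,0,0,0]

```text
clock: 23.22
position: [432.6, 206.6, 64.3]
tool_rot: [-0.062, 3.141, -0.0]
wrist_force: [1.0, -2.7, 3.6]
opening: 0.146
finger_force: 55.0
```

Request:
drive_tool:
  increments:
    - [0,0,-0.35,0]
    - [0,0,-0.36,0]
    - [0,0.5,0,0]
    - [0,0.7,0,0]
    - [0,0.7,0,0]
    - [0,0.7,0,0]
    - [0,0.47,0,0]
    - [0,0,0,0]
    - [0,0,0.2,0]
    - [0,0,0.2,0]
    - [0,0,0.16,0]
    - [0,0,0.02,0]
    - [0,0,0.02,0]
    - [0,0,0.02,0]
    - [0,0,0.02,0]
    - [0,0,0.02,0]
    - [0,0,0.02,0]
    - [0,0,0.02,0]
    - [0,0,0,0]

```text
clock: 25.6
position: [426.7, 360.5, 65.0]
tool_rot: [-0.062, 3.14, 0.002]
wrist_force: [-1.6, 2.3, 2.6]
opening: 0.144
finger_force: 55.0
```

Request:
drive_tool:
  increments:
    - [0,0,0.02,0]
    - [0,0,0.01,0]
    - [0,0,0,0]

```text
clock: 25.98
position: [426.7, 360.2, 63.4]
tool_rot: [-0.062, 3.14, 0.001]
wrist_force: [0.2, 3.3, 4.3]
opening: 0.147
finger_force: 55.0
```

Request:
drive_tool:
  increments:
    - [0,0,0.012,0]
    - [0,0,0,0]

```text
clock: 26.22
position: [426.6, 360.1, 62.8]
tool_rot: [-0.062, 3.14, 0.0]
wrist_force: [-0.1, 4.2, 4.3]
opening: 0.151
finger_force: 55.0
```

Request:
drive_tool:
  increments:
    - [0,0,-0.37,0]
    - [0,0,-0.37,0]
    - [0,-0.5,0,0]
    - [0,-0.7,0,0]
    - [0,-0.7,0,0]
    - [0,-0.7,0,0]
    - [0,-0.47,0,0]
    - [0,0,0,0]
    - [0,0,0.22,0]
    - [0,0,0.22,0]
    - [0,0,0.18,0]
    - [0,0,0.02,0]
    - [0,0,0.02,0]
    - [0,0,0.02,0]
    - [0,0,0.02,0]
    - [0,0,0.02,0]
    - [0,0,0.02,0]
    - [0,0,0.02,0]
    - [0,0,0,0]

```text
clock: 28.6
position: [432.7, 206.3, 61.7]
tool_rot: [-0.061, 3.14, -0.001]
wrist_force: [0.2, -3.1, 3.6]
opening: 0.148
finger_force: 55.0
```

Request:
drive_tool:
  increments:
    - [0,0,0.02,0]
    - [0,0,0.01,0]
    - [0,0,0,0]

```text
clock: 28.98
position: [432.7, 206.5, 60.2]
tool_rot: [-0.061, 3.14, -0.0]
wrist_force: [0.6, -3.2, 3.7]
opening: 0.149
finger_force: 55.0
```

Request:
drive_tool:
  increments:
    - [0,0,0.012,0]
    - [0,0,0,0]

```text
clock: 29.22
position: [432.6, 206.6, 59.6]
tool_rot: [-0.062, 3.14, 0.0]
wrist_force: [1.1, -3.4, 3.9]
opening: 0.144
finger_force: 55.0
```

Request:
drive_tool:
  increments:
    - [0,0,-0.41,0]
    - [0,0,-0.4,0]
    - [0,0.5,0,0]
    - [0,0.7,0,0]
    - [0,0.7,0,0]
    - [0,0.7,0,0]
    - [0,0.47,0,0]
    - [0,0,0,0]
    - [0,0,0.24,0]
    - [0,0,0.24,0]
    - [0,0,0.18,0]
    - [0,0,0.02,0]
    - [0,0,0.02,0]
    - [0,0,0.02,0]
    - [0,0,0.02,0]
    - [0,0,0.02,0]
    - [0,0,0.02,0]
    - [0,0,0.02,0]
    - [0,0,0,0]

```text
clock: 31.6
position: [426.6, 360.5, 60.3]
tool_rot: [-0.062, 3.14, 0.001]
wrist_force: [-1.3, 1.8, 4.1]
opening: 0.144
finger_force: 55.0
```

Request:
drive_tool:
  increments:
    - [0,0,0.02,0]
    - [0,0,0.01,0]
    - [0,0,0,0]

```text
clock: 31.98
position: [426.7, 360.2, 58.7]
tool_rot: [-0.062, 3.14, 0.001]
wrist_force: [0.1, 2.6, 2.7]
opening: 0.144
finger_force: 55.0
```

Request:
drive_tool:
  increments:
    - [0,0,-0.42,0]
    - [0,0,-0.41,0]
    - [0,-0.5,0,0]
    - [0,-0.7,0,0]
    - [0,-0.7,0,0]
    - [0,-0.7,0,0]
    - [0,-0.47,0,0]
    - [0,0,0,0]
    - [0,0,0.26,0]
    - [0,0,0.26,0]
    - [0,0,0.2,0]
    - [0,0,0.02,0]
    - [0,0,0.02,0]
    - [0,0,0.02,0]
    - [0,0,0.02,0]
    - [0,0,0.02,0]
    - [0,0,0.02,0]
    - [0,0,0,0]

```text
clock: 34.22
position: [432.7, 206.4, 58.2]
tool_rot: [-0.061, 3.14, -0.0]
wrist_force: [-0.2, -2.3, 3.0]
opening: 0.148
finger_force: 55.0
```

Request:
drive_tool:
  increments:
    - [0,0,0.014,0]
    - [0,0,0,0]

```text
clock: 34.48
position: [432.7, 206.4, 57.4]
tool_rot: [-0.062, 3.14, -0.0]
wrist_force: [0.4, -3.3, 4.4]
opening: 0.15
finger_force: 55.0
```

Request:
drive_tool:
  increments:
    - [0,0,0.012,0]
    - [0,0,0,0]

```text
clock: 34.72
position: [432.7, 206.5, 56.8]
tool_rot: [-0.062, 3.14, -0.0]
wrist_force: [0.3, -3.2, 3.8]
opening: 0.149
finger_force: 55.0
```

Request:
drive_tool:
  increments:
    - [0,0,0.01,0]
    - [0,0,0,0]

```text
clock: 34.98
position: [432.6, 206.6, 56.3]
tool_rot: [-0.061, 3.14, 0.0]
wrist_force: [-0.2, -4.0, 4.3]
opening: 0.148
finger_force: 55.0
```

Request:
drive_tool:
  increments:
    - [0,0,0.008,0]
    - [0,0,0,0]

```text
clock: 35.22
position: [432.6, 206.6, 55.9]
tool_rot: [-0.062, 3.141, 0.0]
wrist_force: [0.3, -3.5, 3.5]
opening: 0.147
finger_force: 55.0
```

Request:
drive_tool:
  increments:
    - [0,0,0.008,0]
    - [0,0,0,0]

```text
clock: 35.48
position: [432.5, 206.6, 55.6]
tool_rot: [-0.062, 3.141, -0.0]
wrist_force: [0.7, -3.9, 5.6]
opening: 0.149
finger_force: 55.0
```

Request:
drive_tool:
  increments:
    - [0,0,0.006,0]
    - [0,0,0,0]

```text
clock: 35.72
position: [432.5, 206.6, 55.4]
tool_rot: [-0.062, 3.141, -0.0]
wrist_force: [-0.9, -4.3, 5.8]
opening: 0.145
finger_force: 55.0
```

Request:
drive_tool:
  increments:
    - [0,0,-0.45,0]
    - [0,0,-0.44,0]
    - [0,0.5,0,0]
    - [0,0.7,0,0]
    - [0,0.7,0,0]
    - [0,0.7,0,0]
    - [0,0.47,0,0]
    - [0,0,0,0]
    - [0,0,0.27,0]
    - [0,0,0.27,0]
    - [0,0,0.21,0]
    - [0,0,0.02,0]
    - [0,0,0.02,0]
    - [0,0,0.02,0]
    - [0,0,0.02,0]
    - [0,0,0.02,0]
    - [0,0,0,0]

```text
clock: 37.85
position: [426.6, 360.2, 57.5]
tool_rot: [-0.062, 3.14, 0.001]
wrist_force: [-1.5, -0.4, 1.6]
opening: 0.146
finger_force: 55.0
```

Request:
drive_tool:
  increments:
    - [0,0,0.01,0]
    - [0,0,0,0]

```text
clock: 38.1
position: [426.5, 360.3, 56.8]
tool_rot: [-0.062, 3.14, 0.001]
wrist_force: [-1.4, 0.8, 2.5]
opening: 0.144
finger_force: 55.0
```

Request:
drive_tool:
  increments:
    - [0,0,0.008,0]
    - [0,0,0,0]

```text
clock: 38.35
position: [426.5, 360.3, 56.5]
tool_rot: [-0.062, 3.141, 0.001]
wrist_force: [-1.5, 1.1, 3.6]
opening: 0.144
finger_force: 55.0
```

Request:
drive_tool:
  increments:
    - [0,0,0.008,0]
    - [0,0,0,0]

```text
clock: 38.6
position: [426.5, 360.3, 56.3]
tool_rot: [-0.062, 3.14, 0.001]
wrist_force: [-2.3, 0.7, 6.5]
opening: 0.146
finger_force: 55.0
```

Request:
drive_tool:
  increments:
    - [0,0,0.006,0]
    - [0,0,0,0]

```text
clock: 38.85
position: [426.4, 360.3, 56.2]
tool_rot: [-0.062, 3.14, 0.001]
wrist_force: [-3.6, 0.5, 8.3]
opening: 0.148
finger_force: 55.0
```

Request:
drive_tool:
  increments:
    - [0,0,-0.44,0]
    - [0,0,-0.44,0]
    - [0,-0.5,0,0]
    - [0,-0.7,0,0]
    - [0,-0.7,0,0]
    - [0,-0.7,0,0]
    - [0,-0.47,0,0]
    - [0,0,0,0]
    - [0,0,0.28,0]
    - [0,0,0.28,0]
    - [0,0,0.2,0]
    - [0,0,0.04,0]
    - [0,0,0.02,0]
    - [0,0,0.02,0]
    - [0,0,0.012,0]
    - [0,0,0,0]

```text
clock: 40.85
position: [432.6, 206.6, 57.3]
tool_rot: [-0.061, 3.14, 0.0]
wrist_force: [0.4, -0.0, -1.8]
opening: 0.149
finger_force: 55.0
```

Request:
drive_tool:
  increments:
    - [0,0,0.01,0]
    - [0,0,0,0]

```text
clock: 41.1
position: [432.6, 206.7, 56.9]
tool_rot: [-0.062, 3.14, 0.0]
wrist_force: [-1.1, 0.5, 1.2]
opening: 0.148
finger_force: 55.0
```

Request:
drive_tool:
  increments:
    - [0,0,0.008,0]
    - [0,0,0,0]

```text
clock: 41.35
position: [432.5, 206.7, 56.5]
tool_rot: [-0.062, 3.14, 0.0]
wrist_force: [-2.3, 1.0, 5.3]
opening: 0.148
finger_force: 55.0
```

Request:
drive_tool:
  increments:
    - [0,0,0.006,0]
    - [0,0,0,0]

```text
clock: 41.6
position: [432.5, 206.6, 56.3]
tool_rot: [-0.062, 3.14, 0.0]
wrist_force: [-3.3, -0.5, 7.4]
opening: 0.147
finger_force: 55.0
```

Request:
drive_tool:
  increments:
    - [0,0,-0.4,0]
    - [0,0,-0.6,0]
    - [0,0,-0.6,0]
    - [0,0,-0.58,0]
    - [0.066,-0.4,0,0]
    - [0.066,-0.7,0,0]
    - [0.066,-0.9,0,0.05]
    - [0.066,-0.9,0,0]
    - [0.066,-0.9,0,0]
    - [0.066,-0.9,0,0]
    - [0.066,-0.9,0,0]
    - [0.066,-0.9,0,0]
    - [0.066,-0.9,0,0]
    - [0.066,-0.7,0,0]
    - [0.066,-0.545,0,0]
    - [0,0,0,0.05]
    - [0,0,0,0.09]
    - [0,0,0,0.09]
    - [0,0,0,0]
    - [0,0,0,0]

```text
clock: 44.1
position: [396.2, -225.5, 164.4]
tool_rot: [-0.375, -3.119, -0.0]
wrist_force: [0.5, -0.1, -3.0]
opening: 0.146
finger_force: 55.0
```

```bash
python3 - <<'E'
from h import *
grab('scene','s5.png'); f,i=grab('top','t5.png')
s=manip.get_state(); print(s['clock'],s['position'],s['tool_rot'],s['wrist_force'])
it=cams.camera_info('top')
a=cv2.resize(cv2.imread('pics/s5.png')[190:290,190:290],None,fx=5,fy=5,interpolation=cv2.INTER_CUBIC)
b=cv2.resize(cv2.imread('pics/s0.png' if 0 else 'pics/scene0.png')[190:290,190:290],None,fx=3,fy=3,interpolation=cv2.INTER_CUBIC)
b=cv2.copyMakeBorder(b,0,200,0,0,cv2.BORDER_CONSTANT)
cv2.imwrite('pics/s5c.png',np.hstack([a,b]))
E
```

```text
44.2 [ 396.34161276 -225.57294893  164.62156518] [-3.75442261e-01 -3.11888815e+00 -2.05453809e-04] [-0.44346308 -0.52941699 -3.49785662]
```

View pics/s5c.png

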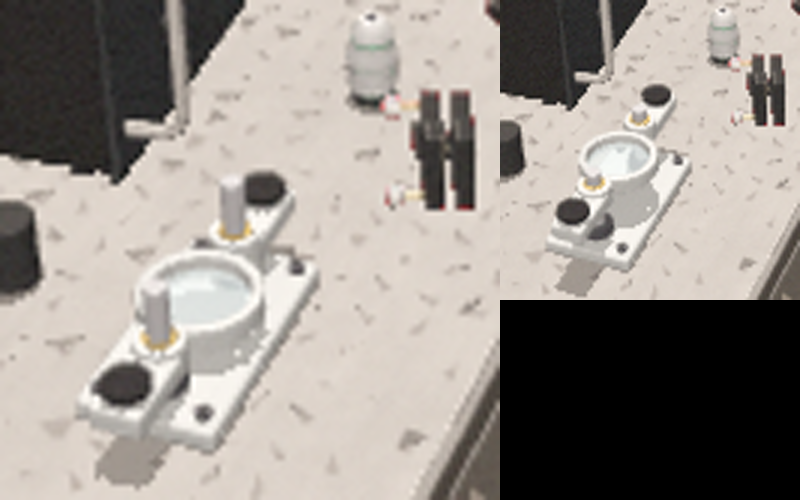

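The crop shows the carrier low and level on both posts, and the objective and lens tube have not moved. Now I'll set the mallet down at its old place.

Request:
drive_tool:
  increments:
    - [-0.165,0.027,0.2,0]
    - [-0.165,0.027,0.4,0]
    - [0,0,0.4,0]
    - [0,0,0.4,0]
    - [0,0,0.4,0]
    - [0,0,0.4,0]
    - [0,0,0.3,0]
    - [0,0,0.2,0]
    - [0,0,0.1,0]
    - [0,0,0.1,0]
    - [0,0,0.06,0]
    - [0,0,0.02,0]
    - [0,0,0,0]
    - [0,0,0,0]

```text
clock: 45.95
position: [413.2, -227.1, 16.0]
tool_rot: [0.377, 3.118, -0.0]
wrist_force: [-0.6, -0.1, -3.5]
opening: 0.147
finger_force: 55.0
```

Request:
drive_tool:
  increments:
    - [0,0,0.02,0]
    - [0,0,0,0]

```text
clock: 46.2
position: [413.0, -227.0, 14.7]
tool_rot: [-0.377, -3.119, -0.0]
wrist_force: [0.2, 0.6, -2.2]
opening: 0.145
finger_force: 55.0
```

Request:
drive_tool:
  increments:
    - [0,0,0.014,0]
    - [0,0,0,0]

```text
clock: 46.45
position: [413.0, -226.9, 14.0]
tool_rot: [-0.377, -3.119, -0.0]
wrist_force: [-0.3, -0.1, -3.2]
opening: 0.148
finger_force: 55.0
```

Request:
drive_tool:
  increments:
    - [0,0,0.012,0]
    - [0,0,0,0]

```text
clock: 46.7
position: [413.1, -227.0, 13.5]
tool_rot: [0.377, 3.119, -0.0]
wrist_force: [1.3, -1.0, -2.4]
opening: 0.151
finger_force: 55.0
```

Request:
drive_tool:
  increments:
    - [0,0,0.006,0]
    - [0,0,0,0]

```text
clock: 46.95
position: [413.0, -227.0, 13.3]
tool_rot: [0.377, 3.119, -0.0]
wrist_force: [-1.6, 0.8, 0.6]
opening: 0.148
finger_force: 55.0
```

Request:
drive_tool:
  increments:
    - [0,0,0,0]
    - [0,0,0,0]
    - [0,0,0,0]
    - [0,0,0,0]
    - [0,0,0,0]
    - [0,0,0,0]
    - [0,0,0,0]
    - [0,0,0,0]
    - [0,0,0,0]
  claw: 0

```text
clock: 48.08
position: [413.1, -227.0, 13.2]
tool_rot: [0.377, 3.119, -0.0]
wrist_force: [-0.9, -0.7, -0.3]
opening: 0.995
finger_force: 0.0
```

Request:
drive_tool:
  increments:
    - [0,0,-0.2,0]
    - [0,0,-0.4,0]
    - [0,0,-0.5,0]
    - [0,0,-0.6,0]
    - [0,0,-0.6,0]
    - [0,0,-0.4,0]
    - [0,0,-0.3,0]
    - [0,0,0,0]
    - [0,0,0,0]

```text
clock: 49.2
position: [412.7, -226.6, 162.5]
tool_rot: [-0.377, -3.118, -0.001]
wrist_force: [0.2, -0.5, -0.4]
opening: 1.0
finger_force: 0.0
```

```bash
python3 - <<'E'
from h import *
f,i=grab('wrist','w6.png'); s=manip.get_state(); print(s['clock'],s['position'])
print(spot('mallet','wrist',i))
a=cv2.imread('pics/w6.png'); cv2.imwrite('pics/w6.png',a)
E
```

```text
49.25 [ 412.53798437 -226.53203603  162.25899443]
[(0.62, [425.5, -234.0, 42.2])]
```

View pics/w6.png

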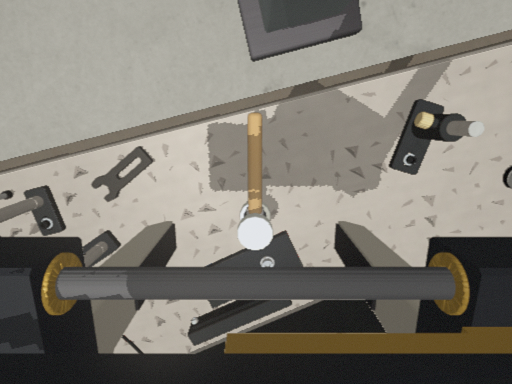

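The mallet stands upright with its head at (255,233) and its handle level, back at its old place and clear of everything. The gripper is open and free.

```bash
python3 -c "
from workcell import manip
print(manip.hand_in())"
```

```text
the job is handed in; nothing more can be done
None
```

The carrier is home and level on both collars after nine alternate taps, none reading above about 11 N. The mallet stands upright at its original spot, and the job was handed in at about 49 s.

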